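Key and seat the toy barrel's lid

ROBOT

A 7-joint arm with a two-finger parallel gripper is mounted at the origin on the work surface. World frame = base frame: x ahead of the robot, y to its left, z up, the work surface at z = 0. Lengths are in mm, angles in rad, forces in N, time in s.
With the tool pointing down it reaches from about 350 to 900 mm from the base axis. Payload 19.9 kg.
Tool frame: the origin (TCP) lies midway between the tips of the shut fingers; the grasp point (between the pads) lies 19 mm behind it (ctrl.pinch_z is the distance from the TCP to the grasp point, in mm); z points along the fingers, y is the line along which they close (so a half turn about z gives the same grasp; the last joint's range is limited). The gripper opens to 85 mm and grips with 20 to 120 N. Pads are 22 mm wide; open, the fingers measure 114 mm over their backs; the gripper's body (76 mm by 85 mm) begins 54 mm behind the grasp point. The pads swing forward as they close: fully open they stand 13 mm farther back than shut.
Start: joints at [-1.347, 0.417, -0.01, 1.614, 0.005, 1.111, -0.053], TCP at [164.166, 603.035, 231.26] pointing down, gripper open.
Joint ranges: [-2.81, 2.81], [-0.39, 2.02], [-1.27, 1.25], [0.06, 2.57], [-1.19, 4.33], [0.19, 2], [-2.82, 2.82]. Speed limits (rad/s): [1.89, 1.89, 2.39, 2.39, 3.01, 3.01, 3.01].

INTERFACE

Orientations are given as [roll, pitch, yaw] about the fixed x, y, z axes, in that order (R = Rz(yaw) Ry(pitch) Rx(roll)).
In Python, from cell import ctrl, vision gives the robot as it stands. The module is installed in compiled form; this text tells all that it offers.
- The arm moves only by the tool carry_out, never from a script. Its argument "targets" is one flat list of numbers, 7 for each row, row after row: the opening, from 0 (shut) to 1 (fully open), then the shift along the world's x, y, z in cm, then the turn, a rotation vector about the world's x, y, z in degrees. A call has 1 to 5 rows; each row shifts and turns the commanded pose from where the row before left it; what a row does not reach is not made up. A row lasts 1/8 s, in which the tool goes at most 62.5 mm and 10.7 degrees, less where a joint would pass 70% of its speed; a pose out of reach is approached as far as the arm can. A call with a gripper value outside its range is refused whole. The fingers move at their own pace and stop on an object; "force" is the grip in N (left out, the last holds). Time passes only in rows, so rows that do not move let the fingers close. It gives the time, the measured TCP pose, the force, the opening and the grip force at its end, in the units of the state.
- ctrl.state(): the state, without advancing time (a new reading comes with each control period).
- vision.snapshot(name): name is "scene" or "top"; returns the picture (384x512x3 uint8, blue, green, red); there is no depth.
- vision.camera_model(name): a dict with "fx", "fy", "cx", "cy" (pixels), "R" (3x3) and "t" (3): a world point X has camera coordinates R X + t. Camera axes: x right, y down, z forward; pixel columns grow to the right and rows downward; lengths in mm; the calibration is good to about 2 mm. A picture is of the moment at which its call begins. camera_model takes no time and is no camera call.
- ctrl.sign_off(): hands the job in; it is judged then, once.
The state is a dict: "time_s": time; "joints": joint angles; "dq": joint speeds; "joint_torque": joint torques, N m; "eef_pos": TCP position; "eef_rot": TCP orientation; "force": force on the tool from outside, world axes, zero at the start; "moment": the same for the moment, N m; "opening": finger opening in mm; "finger_force": force on a finger pad.
Only numpy, scipy, OpenCV 4.12 (cv2) and the standard library are available. Lean on these libraries where they do the work, as an engineer would, in place of code of your own. Each camera call takes 0.05 s, during which the arm holds its last target. There are 200 camera calls.

TASK

The round lid of the clear toy barrel is standing proud because its rim rests on the steel pin on the barrel's collar. With a fingertip, turn the lid until the notch in its rim is over the pin, then press it down until it is fully home on the collar. Do not lift the lid, and leave the other things on the shelf as they are.

Things in the scene. Friction and masses are not known exactly. Their poses are not given: they have to be found in the camera images.
- barrel: clear acrylic barrel with wooden beads inside, standing upright and screwed to the shelf by a white foot 160 mm across; 132 mm across its belly. A white collar, 140 mm across and 114 mm in the bore, has its top face 130 mm above the shelf. A round white ear sticks out 13 mm beyond the collar on the side of the pin. Origin: on the barrel's axis at shelf level; z up; x points from the axis to the pin
- pin (a point): round-headed upright steel pin on the collar, 8 mm thick, 9.5 mm tall above the collar's top face, 63 mm from the barrel's axis, in line with the ear. This point is the top of the pin. It is fixed to the barrel and is hidden under the lid's rim from straight above until the notch is over it
- lid_top (a point): centre of the top face of the lid, on the barrel's axis. The lid is a grey plastic disc 136 mm across with a rim 6 mm thick; its plug with a rubber sealing ring is already in the bore, which centres the lid, so that it can only turn about the barrel's axis (either way, without end) and slide up or down. At the start its top face is 146 mm above the shelf (rim 10 mm above the collar); seated, 136 mm
- notch (a point): middle of the notch in the lid's rim, at the level of the lid's top face, 63 mm from the axis. The notch is 13 mm wide with parallel sides, open to the outside, cut right through the rim from the edge inwards 13 mm. The pin's round head leads it in when it is a few mm off
- recess (a point): middle of the floor of the finger recess, a well sunk 14 mm deep in the lid's top, on the side opposite the notch, 34 mm from the axis. It is shaped as a piece of a ring round the axis: from 16 to 51 mm from the axis and 42 degrees to either side of this point; its floor is flat and its walls upright. A fingertip in it pushes against one end wall to turn the lid
- lid_turn (a joint): turn of the lid in rad, counter-clockwise positive seen from above; 0 (or any whole turn, 6.283) when the notch is over the pin. The sealing ring drags with about 0.08 N m, so the lid stays where it is left
- lid_press (a joint): how far the lid has gone down in m: 0 at the start, 0.010 fully home on the collar, negative if lifted. It slides with about 5 N of drag from the sealing ring and stays where it is left; with the notch away from the pin the rim is stopped by the pin after about 0.5 mm
- bell_cage: loose upright steel wire cage with a brass bell inside, 84 mm across, 115 mm tall with its ring. Origin: centre of its underside
- dumbbell: loose red wooden dumbbell toy lying on the shelf, 106 mm long, heads 48 mm across. Origin: under its middle, at shelf level; y along its length
- bowl: loose blue ceramic bowl, 100 mm across, 45 mm tall. Origin: centre of its underside
- bin_lip (a point): finger lip at the top of the clear tilting front of a white storage bin (150 x 200 x 170 mm, fixed to the shelf at the left end of the row). The front is hinged at its foot and may stand a little open
Things that resemble listed ones, but are neither listed nor needed, are in the scene too. Of the things like the bowl, leave any that is green; of the rest the smaller one is meant.

How it is judged (in metres and radians):
At the end, for the whole second after the job is handed in: The lid is down at least 8.5 of its 10 mm with the notch round the pin (centres within 4.5 mm seen from above); the bell cage, dumbbell, bowl and the bin's lip are within 20 mm of where they were, cage and bowl upright (value of joint lid_press above 0.0085 m and horizontal distance between notch and pin below 0.0045 m and distance of each of bell_cage, dumbbell, bowl, bin_lip from where it was at the start of the episode below 0.02 m and angle between each of bell_cage, bowl's own z axis and vertical below 0.3 rad); the robot touches nothing.
It fails at once if the lid is lifted more than 4 mm (value of joint lid_press below -0.004 m).
It fails at once if another thing on the shelf is moved by more than 20 mm, lifted or tipped over (distance of any of bell_cage, dumbbell, bowl, bin_lip from where it was at the start of the episode above 0.02 m or angle between any of bell_cage, bowl's own z axis and vertical above 0.3 rad).
It also fails if it takes over 38 s, if anything falls off the work surface, if the arm or the gripper's body presses on something with over 40 N, if the wrist force passes 120 N, or if a joint passes its speed limit or range.

## Working session

There is one attempt and no reset: what is moved stays moved. The work goes in short steps, Python scripts to look and compute and a tool call to move; the robot and the scene stay as the last step left them, time stands still between calls to the robot, and variables do not carry over. Pictures are saved under pics/ and viewed, at most 10 in all, crops included, and the job is handed in when it is done.

Besides the shell and the picture viewer there is one more tool, called as name(argument=value, ...) on one line, values as JSON. carry_out: Moves the arm, as the interface text tells. Its arguments: {"type":"object","properties":{"targets":{"type":"array","items":{"type":"number"}},"force":{"type":"number"}},"required":["targets"]}

```bash
mkdir -p pics
python3 - <<'E'
from cell import ctrl, vision
import cv2
for n in("scene","top"):
    cv2.imwrite(f"pics/{n}0.png",vision.snapshot(n)); print(n,vision.camera_model(n))
print(ctrl.state())
E
```

```text
scene {'fx': 436.314675659715, 'fy': 436.314675659715, 'cx': 255.93845962746383, 'cy': 193.51870405924885, 'R': array([[-7.85103234e-01,  6.19364921e-01, -8.42581542e-05],
       [ 5.11025602e-01,  6.47696091e-01, -5.65104068e-01],
       [-3.49951063e-01, -4.43708089e-01, -8.25019627e-01]]), 't': array([ 374.85084678, -253.96862848, 1527.95145941])}
top {'fx': 448.2781672190975, 'fy': 448.2781672190975, 'cx': 250.64787779822817, 'cy': 192.07652293352695, 'R': array([[-0.02227766, -0.9997033 , -0.00984984],
       [-0.98901114,  0.02347755, -0.14596497],
       [ 0.14615291,  0.00648984, -0.98924072]]), 't': array([ 112.75052242,  568.0352147 , 1363.52136142])}
{'time_s': 0.1, 'joints': array([-1.34647555,  0.4179051 , -0.01030501,  1.61411514,  0.00470844,
        1.11072313, -0.05302518]), 'dq': array([-8.72144116e-04, -2.98568900e-05,  1.08551067e-03, -3.23013134e-03,
        5.71000433e-04, -7.44642212e-04,  1.74544377e-03]), 'joint_torque': array([ 2.32937455e-03, -8.65826154e+01,  6.80426862e-01, -4.35634947e+01,
        1.91555457e-02,  4.81957992e-03,  1.06180139e-04]), 'eef_pos': array([164.11420122, 602.73552715, 230.72807361]), 'eef_rot': array([-3.14046938e+00,  9.39659548e-05,  2.87576033e+00]), 'force': array([-0.49468243,  0.3560605 , -0.81927564]), 'moment': array([ 0.02801041, -0.06023934, -0.00977138]), 'finger_force': 0.0, 'opening': 85.14280009360402}
```

View pics/scene0.png

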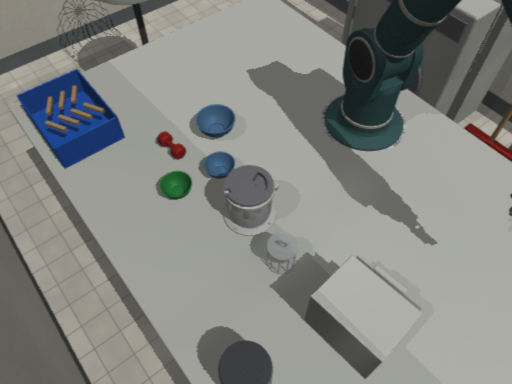

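View pics/top0.png

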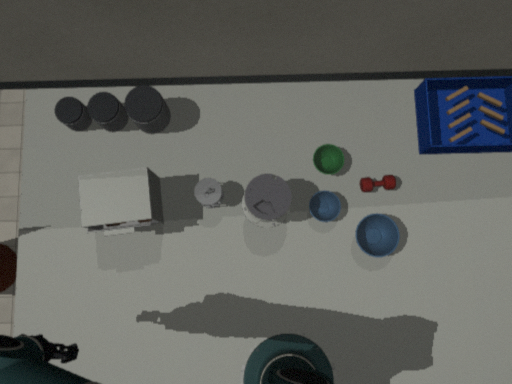

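The top view shows the grey barrel lid at about (267,197). Things that could be mistaken for it are three dark canisters at (72,112), (107,111) and (147,107), and the cage at (209,191). The scene view shows the lid at (249,187), on a clear body with a white collar. I choose that one and check it in a close crop.

Run:
```python
import cv2,numpy as np
a=cv2.imread("pics/top0.png")[160:240,230:306]; b=cv2.imread("pics/scene0.png")[150:240,206:292]
f=lambda i:cv2.convertScaleAbs(cv2.resize(i,(400,400),interpolation=cv2.INTER_CUBIC),alpha=1.5)
cv2.imwrite("pics/c0.png",np.hstack([f(a),f(b)]))
```

```text
(no output)
```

View pics/c0.png

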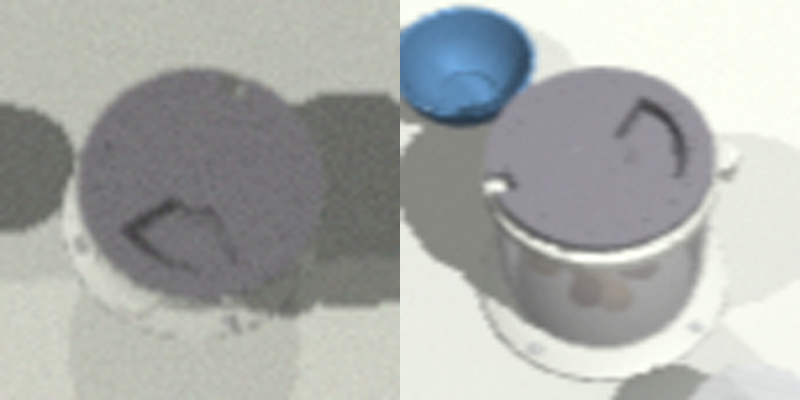

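```bash
cat > h.py <<'E'
from cell import ctrl, vision
import cv2,numpy as np
def ray(n,u,v,z):
    m=vision.camera_model(n);R,t=np.array(m["R"]),np.array(m["t"])
    d=R.T@[(u-m["cx"])/m["fx"],(v-m["cy"])/m["fy"],1];c=-R.T@t
    return (c+d*(z-c[2])/d[2])[:2]
def proj(n,P):
    m=vision.camera_model(n);p=np.array(m["R"])@P+m["t"]
    return m["fx"]*p[0]/p[2]+m["cx"],m["fy"]*p[1]/p[2]+m["cy"]
E
python3 - <<'E'
from h import *
np.set_printoptions(precision=1,suppress=True)
T=lambda x,y:(230+x*.19,160+y*.2); S=lambda x,y:(206+(x-400)*.215,150+y*.225)
for k,z,p in [("lid",146,(200,187)),("notch",146,(240,85)),("rec",139,(180,240)),("ear?z130",130,(235,318)),("ear?z0",5,(235,318)),("ear130b",130,(80,243)),("foot",5,(80,243)),("recA",146,(123,232)),("recB",146,(175,202)),("recC",146,(212,208)),("recD",146,(238,262))]: print(k,ray("top",*T(*p),z))
for k,z,p in [("lid",146,(599,157)),("notch",138,(497,185)),("ear",128,(730,160)),("recess outer",146,(690,178)),("rec",146,(642,98)),("rec",146,(617,137))]: print("S",k,ray("scene",*S(*p),z))
for n,f in(("top","top0"),("scene","scene0")):
    i=cv2.imread(f"pics/{f}.png").astype(int); v=i.max(2)
    # lid: grey-purple, G lowest
    m=((i[...,0]-i[...,1]>2)&(v>60)&(v<150)&(i[...,0]-i[...,2]<30)).astype(np.uint8)
    x,y=(267,197) if n=="top" else (249,187)
    w=np.zeros_like(m);w[y-40:y+40,x-40:x+40]=1
    m=cv2.morphologyEx(m*w,cv2.MORPH_CLOSE,np.ones((5,5)));m=cv2.morphologyEx(m,cv2.MORPH_OPEN,np.ones((5,5)))
    c=max(cv2.findContours(m,0,1)[0],key=cv2.contourArea);e=cv2.fitEllipse(cv2.convexHull(c))
    q=np.array([ray(n,*p[0],146) for p in cv2.convexHull(c)]);cc,r=cv2.minEnclosingCircle(q.astype(np.float32))
    print(n,e,ray(n,*e[0],146),cc,r)
E
```

```text
lid [538.4  49.1]
notch [597.8  25.3]
rec [508.6  60.7]
ear?z130 [463.3  31.4]
ear?z0 [472.7  25.7]
ear130b [509.1 116.1]
foot [522.9 118.5]
recA [513.2  92. ]
recB [529.9  63.1]
recC [526.   42.8]
recD [494.3  29.5]
S lid [545.4  54.6]
S notch [601.9  29.7]
S ear [477.7  94.6]
S recess outer [513.4  99.9]
S rec [497.3  34.6]
S rec [527.7  49.2]
top ((267.06964111328125, 196.61012268066406), (42.95905685424805, 44.66254425048828), 99.93805694580078) [540.7  51.7] (542.1503295898438, 51.35765838623047) 64.88636779785156
scene ((248.1237030029297, 184.8220672607422), (40.56161880493164, 49.47622299194336), 95.35616302490234) [545.8  52.1] (544.5453491210938, 49.05215072631836) 70.52011108398438
```

The crop confirms the choice: the notch is at about -22° and the recess at about 158° around (542,51). The ear only shows in the scene view, at crop (730,158), or about 145°. I'll check that with one annotated crop.

Run:
```python
from h import *
i=cv2.imread("pics/scene0.png");C=(542.5,51)
x0,y0,s=215,155,9
o=cv2.convertScaleAbs(cv2.resize(i[y0:y0+60,x0:x0+80],None,fx=s,fy=s,interpolation=cv2.INTER_CUBIC),alpha=1.2)
def dot(r,a,z,c):
    a=np.radians(a);u,v=proj("scene",[C[0]+r*np.cos(a),C[1]+r*np.sin(a),z]);cv2.circle(o,(int((u-x0+.5)*s),int((v-y0+.5)*s)),2,c,-1)
for a in range(0,360,5): dot(70,a,130,(0,0,255)); dot(68,a,146,(255,0,0))
for a,c in((135,(0,255,0)),(145,(255,0,255)),(155,(255,255,0))): dot(83,a,128,c)
for a in(-32,-22,-12):dot(63,a,146,(0,255,0))
cv2.imwrite("pics/c1.png",o)
```

```text
(no output)
```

View pics/c1.png

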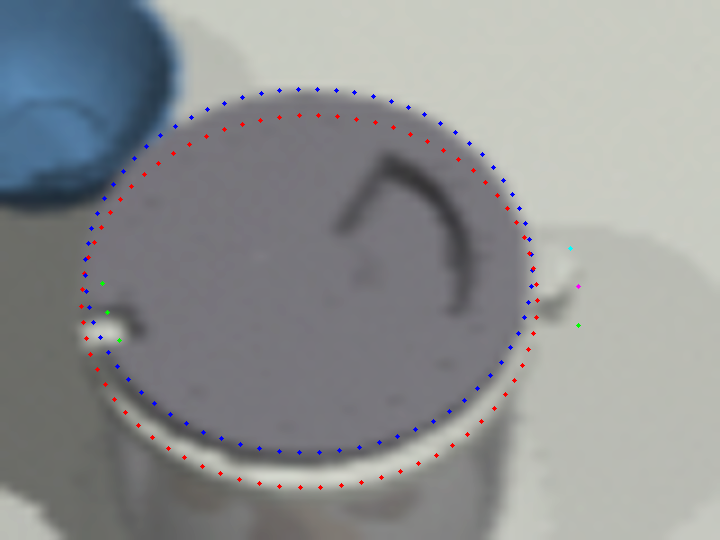

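The projected circles fit the lid rim, so the centre is about (542,51). The ear is at about 148° (crop (575,275)) and the notch at about -20° (crop (110,322)). I'll push clockwise, about 192°, which suits the wrist range. Moving now.

carry_out(targets=[0,2.3,-3.6,0,0,0,-0.3,0,2.3,-3.6,0,0,0,-0.3,0,2.3,-3.6,0,0,0,-0.3,0,2.3,-3.6,0,0,0,-0.3,0,2.3,-3.6,0,0,0,-0.3], force=60)

```text
time_s: 0.72
eef_pos: [279.7, 421.6, 231.1]
eef_rot: [-3.141, -0.0, 2.849]
force: [0.8, 0.2, 0.3]
opening: 0.2
finger_force: 0.0
```

carry_out(targets=[0,2.3,-3.6,0,0,0,-0.3,0,2.3,-3.6,0,0,0,-0.3,0,2.3,-3.6,0,0,0,-0.3,0,2.3,-3.6,0,0,0,-0.3,0,2.3,-3.6,0,0,0,-0.3])

```text
time_s: 1.35
eef_pos: [394.6, 241.7, 231.2]
eef_rot: [-3.141, -0.0, 2.823]
force: [1.4, 0.1, 0.7]
opening: 0.2
finger_force: 0.0
```

carry_out(targets=[0,2.3,-3.6,0,0,0,-0.3,0,2.3,-3.6,0,0,0,-0.3,0,2.3,-3.6,0,0,0,-0.3,0,2.3,-3.6,0,0,0,-0.3,0,2.3,-3.6,0,0,0,-0.3])

```text
time_s: 1.98
eef_pos: [509.6, 61.8, 231.2]
eef_rot: [-3.141, -0.0, 2.797]
force: [1.3, -0.3, -0.5]
opening: 0.1
finger_force: 0.0
```

```bash
cat >> h.py <<'E'
C=np.array([542,51])
def st():
    s=ctrl.state();p=s["eef_pos"];d=p[:2]-C
    y=np.degrees(s["eef_rot"][2])-90
    print("t%.2f"%s["time_s"],"p",p.round(1),"tooly %.1f"%y,"tilt",np.degrees(s["eef_rot"][:2]).round(1),"| r %.1f a %.1f"%(np.hypot(*d),np.degrees(np.arctan2(d[1],d[0]))%360),"F",s["force"].round(1),"M",s["moment"].round(2),"op %.1f"%s["opening"],"q",s["joints"].round(2))
E
python3 -c "from h import *;st()"
```

```text
t1.98 p [509.6  61.8 231.2] tooly 70.3 tilt [-180.   -0.] | r 34.1 a 161.5 F [ 1.3 -0.3 -0.5] M [-0.02 -0.03  0.01] op 0.1 q [-0.53  0.23  0.41  1.9  -0.1   1.03  1.15]
```

carry_out(targets=[0,0,0,-3.5,0,0,0,0,0,0,-3.0,0,0,0,0,0,0,0,0,0,0])

```text
time_s: 2.35
eef_pos: [508.0, 62.7, 164.7]
eef_rot: [-3.139, -0.003, 2.797]
force: [0.2, 0.7, 1.0]
opening: 0.2
finger_force: 0.0
```

Run:
```python
from h import *
st()
a=vision.snapshot("top")[145:225,215:315]; b=vision.snapshot("scene")[145:225,200:300]
f=lambda i:cv2.convertScaleAbs(cv2.resize(i,(400,320),interpolation=cv2.INTER_CUBIC),alpha=1.4)
cv2.imwrite("pics/c2.png",np.hstack([f(a),f(b)]))
```

```text
t2.35 p [508.   62.7 164.7] tooly 70.3 tilt [-179.9   -0.2] | r 36.0 a 161.0 F [0.2 0.7 1. ] M [-0.01 -0.02  0.  ] op 0.2 q [-0.51  0.31  0.39  1.97 -0.15  0.89  1.18]
```

View pics/c2.png

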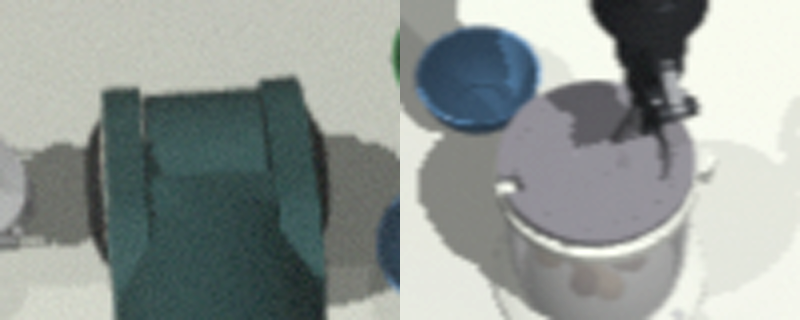

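The arm hides the lid in the top view. The scene view shows the fingertip over the recess at crop (650,130) and the ear at (708,168). Descending with a 2 mm correction.

carry_out(targets=[0,0.2,0,-1.4,0,0,0,0,0,0,0,0,0,0,0,0,0,-1.0,0,0,0,0,0,0,0,0,0,0])

```text
time_s: 2.95
eef_pos: [510.8, 63.0, 141.6]
eef_rot: [-3.141, -0.001, 2.797]
force: [-0.4, 0.0, -0.3]
opening: -0.4
finger_force: 0.0
```

```bash
python3 -c "from h import *;st()"
```

```text
t2.95 p [510.8  63.  141.6] tooly 70.3 tilt [-180.   -0.] | r 33.4 a 159.0 F [-0.4  0.  -0.3] M [ 0.   -0.04 -0.04] op -0.4 q [-0.5   0.35  0.38  1.98 -0.17  0.84  1.2 ]
```

Run:
```python
import numpy as np
a=np.radians(159-8*np.arange(26));p=3.35*np.c_[np.cos(a),np.sin(a)]
print(np.diff(p,axis=0).round(2).tolist())
```

```text
[[0.2, 0.42], [0.25, 0.39], [0.31, 0.35], [0.35, 0.31], [0.39, 0.25], [0.42, 0.2], [0.45, 0.14], [0.46, 0.07], [0.47, 0.01], [0.46, -0.06], [0.45, -0.12], [0.43, -0.18], [0.4, -0.24], [0.36, -0.29], [0.32, -0.34], [0.27, -0.38], [0.21, -0.42], [0.15, -0.44], [0.09, -0.46], [0.02, -0.47], [-0.04, -0.47], [-0.11, -0.46], [-0.17, -0.44], [-0.23, -0.41], [-0.28, -0.37]]
```

carry_out(targets=[0,0,0,-0.65,0,0,0,0,0,0,0,0,0,0])

```text
time_s: 3.2
eef_pos: [511.0, 63.0, 135.4]
eef_rot: [-3.141, -0.0, 2.797]
force: [0.5, -0.5, -0.9]
opening: 0.1
finger_force: 0.0
```

carry_out(targets=[0,0.2,0.42,0,0,0,-8,0,0.25,0.39,0,0,0,-8,0,0.31,0.35,0,0,0,-8,0,0.35,0.31,0,0,0,-8,0,0,0,0,0,0,0])

```text
time_s: 3.82
eef_pos: [522.2, 77.9, 135.7]
eef_rot: [-3.141, 0.0, 2.24]
force: [-0.5, 0.1, 0.1]
opening: 0.1
finger_force: 0.4
```

```bash
python3 -c "from h import *;st()"
```

```text
t3.83 p [522.2  77.9 135.7] tooly 38.3 tilt [-180.    0.] | r 33.4 a 126.3 F [-0.5  0.1  0.1] M [-0.1   0.2   0.04] op 0.1 q [-0.61  0.4   0.49  1.95 -0.25  0.85  0.69]
```

carry_out(targets=[0,0.39,0.25,0,0,0,-8,0,0.42,0.2,0,0,0,-8,0,0.45,0.14,0,0,0,-8,0,0.46,0.07,0,0,0,-8,0,0.47,0.01,0,0,0,-8])

```text
time_s: 4.45
eef_pos: [543.9, 85.0, 135.7]
eef_rot: [-3.141, -0.001, 1.541]
force: [-2.0, 3.2, -0.2]
opening: -0.1
finger_force: 1.5
```

Run:
```python
from h import *
st()
b=vision.snapshot("scene")[145:225,200:300]
cv2.imwrite("pics/c3.png",cv2.convertScaleAbs(cv2.resize(b,None,fx=7,fy=7,interpolation=cv2.INTER_CUBIC),alpha=1.4))
```

```text
t4.45 p [543.9  85.  135.7] tooly -1.7 tilt [-180.   -0.] | r 34.0 a 86.8 F [-2.   3.2 -0.2] M [0.66 0.53 0.01] op -0.1 q [-0.72  0.47  0.65  1.9  -0.36  0.89  0.08]
```

View pics/c3.png

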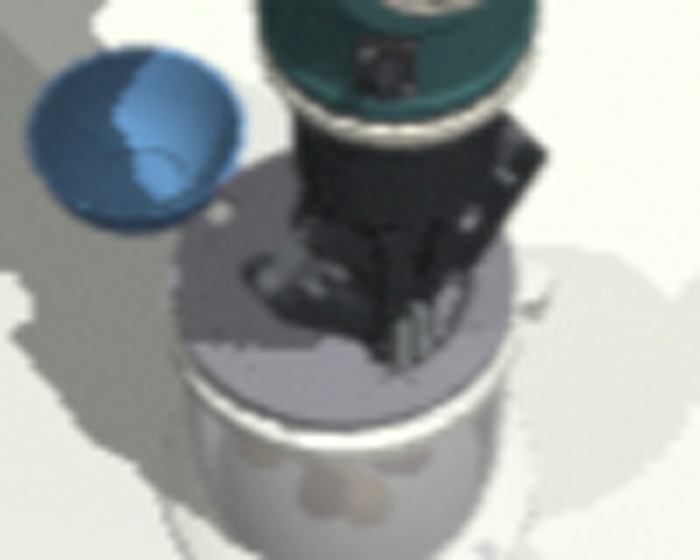

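The lid is turning: the notch has moved to crop (218,210), pixel about (231,175), and the ear is at (535,290).

carry_out(targets=[0,0.46,-0.06,0,0,0,-8,0,0.45,-0.12,0,0,0,-8,0,0.43,-0.18,0,0,0,-8,0,0.4,-0.24,0,0,0,-8,0,0.36,-0.29,0,0,0,-8])

```text
time_s: 5.12
eef_pos: [565.4, 76.1, 135.9]
eef_rot: [-3.141, -0.001, 0.844]
force: [0.3, 2.9, -0.4]
opening: 0.1
finger_force: 1.6
```

carry_out(targets=[0,0.32,-0.34,0,0,0,-8,0,0.27,-0.38,0,0,0,-8,0,0.21,-0.42,0,0,0,-8,0,0.15,-0.44,0,0,0,-8,0,0.09,-0.46,0,0,0,-8])

```text
time_s: 5.75
eef_pos: [576.0, 55.4, 135.9]
eef_rot: [-3.141, -0.001, 0.146]
force: [3.1, 3.0, 0.1]
opening: -0.2
finger_force: 1.6
```

Run:
```python
from h import *
d=ray("scene",231.0,175,143)-C;print(d,np.degrees(np.arctan2(d[1],d[0])))
st()
```

```text
[ 19.42055261 -56.76765818] -71.1138783227207
t5.75 p [576.   55.4 135.9] tooly -81.6 tilt [-1.8e+02 -1.0e-01] | r 34.3 a 7.3 F [3.1 3.  0.1] M [ 0.6  -0.59 -0.  ] op -0.2 q [-0.85  0.64  0.97  1.84 -0.63  1.   -1.04]
```

carry_out(targets=[0,0.02,-0.47,0,0,0,-8,0,-0.04,-0.47,0,0,0,-8,0,-0.11,-0.46,0,0,0,-8,0,-0.17,-0.44,0,0,0,-8,0,-0.23,-0.41,0,0,0,-8])

```text
time_s: 6.38
eef_pos: [570.6, 32.6, 135.9]
eef_rot: [-3.141, -0.0, -0.553]
force: [2.6, 2.2, -0.2]
opening: 0.2
finger_force: 1.6
```

Run:
```python
from h import *
st()
a=vision.snapshot("top")[155:235,217:317];b=vision.snapshot("scene")[145:225,200:300]
f=lambda i:cv2.convertScaleAbs(cv2.resize(i,(400,320),interpolation=cv2.INTER_CUBIC),alpha=1.4)
cv2.imwrite("pics/c4.png",np.hstack([f(a),f(b)]))
```

```text
t6.38 p [570.6  32.6 135.9] tooly -121.7 tilt [-180.   -0.] | r 34.0 a 327.2 F [ 2.6  2.2 -0.2] M [ 0.31 -0.62 -0.01] op 0.2 q [-0.9   0.73  1.13  1.86 -0.76  1.06 -1.59]
```

View pics/c4.png

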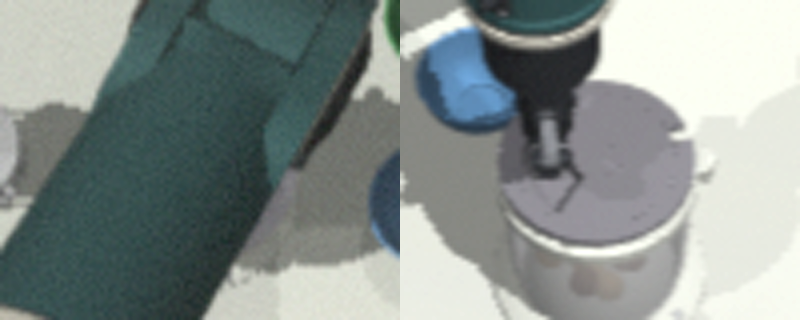

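Run:
```python
from h import *
for k,u,v,z in(("notch",270.3,178.9,144),("ear",276.8,186.5,128),("ear0",276.8,186.5,126)):
  d=ray("scene",u,v,z)-C;print(k,d,np.hypot(*d),np.degrees(np.arctan2(d[1],d[0])))
i=vision.snapshot("scene")
o=cv2.convertScaleAbs(cv2.resize(i[165:205,250:290],(600,600),interpolation=cv2.INTER_CUBIC),alpha=1.3)
def pt(r,a,z):
    a=np.radians(a);u,v=proj("scene",[C[0]+r*np.cos(a),C[1]+r*np.sin(a),z]);return int((u-250+.5)*15),int((v-165+.5)*15)
for z,r,c in((146,68,(255,0,0)),(128,83,(0,0,255))):
  for a in range(140,190,5): cv2.circle(o,pt(r,a,z),2,c,-1)
for a in(145,150,155): cv2.putText(o,str(a),pt(90,a,128),0,.45,(0,0,255),1)
for a in(165,170,175): cv2.putText(o,str(a),pt(75,a,146),0,.45,(255,0,0),1)
cv2.imwrite("pics/c5.png",o)
```

```text
notch [-57.53416009  22.06249026] 61.619258795096854 159.0197961178128
ear [-62.9039437   44.67940947] 77.15669617212446 144.6145857242246
ear0 [-63.87390002  43.63885024] 77.35776854287668 145.6589872632126
```

View pics/c5.png

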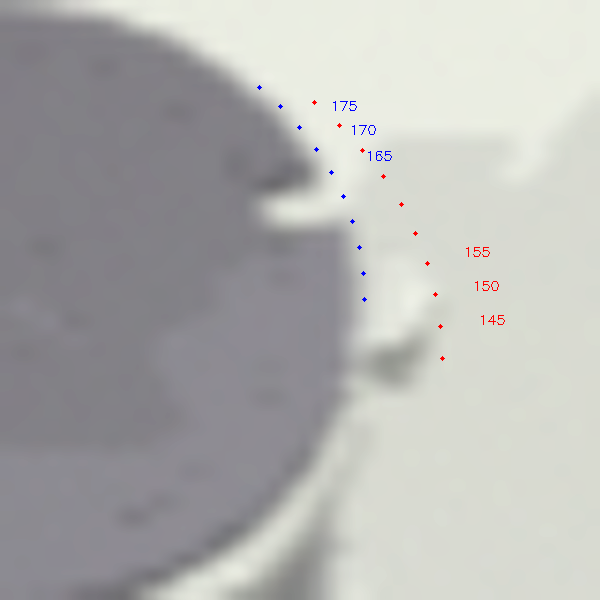

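The lid notch is now at about 158.5° (crop (335,205)) and the ear at about 148° (crop (415,300)). About 10° remains.

carry_out(targets=[0,-0.17,-0.24,0,0,0,-4,0,-0.17,-0.21,0,0,0,-4,0,0,0,0,0,0,0,0,0,0,-0.5,0,0,0,0,0,0,0,0,0,0])

```text
time_s: 7.15
eef_pos: [566.9, 28.2, 130.4]
eef_rot: [3.142, 0.0, -0.691]
force: [2.0, 0.8, -1.7]
opening: -0.1
finger_force: 1.3
```

```bash
python3 -c "from h import *;st()"
```

```text
t7.15 p [566.9  28.2 130.4] tooly -129.6 tilt [180.   0.] | r 33.8 a 317.4 F [ 2.   0.8 -1.7] M [ 0.07 -0.63  0.03] op -0.1 q [-0.91  0.75  1.15  1.87 -0.79  1.06 -1.7 ]
```

carry_out(targets=[0,0,0,-0.3,0,0,0,0,0,0,0,0,0,0])

```text
time_s: 7.4
eef_pos: [566.8, 28.1, 127.5]
eef_rot: [3.141, 0.0, -0.693]
force: [2.8, 0.4, -1.6]
opening: 0.2
finger_force: 1.3
```

carry_out(targets=[0,0,0,-0.2,0,0,0,0,0,0,0,0,0,0])

```text
time_s: 7.65
eef_pos: [566.8, 28.1, 125.6]
eef_rot: [3.141, 0.0, -0.693]
force: [2.7, 1.3, -0.8]
opening: -0.2
finger_force: 1.3
```

carry_out(targets=[0,0,0,-0.2,0,0,0,0,0,0,0,0,0,0])

```text
time_s: 7.9
eef_pos: [566.8, 28.1, 123.6]
eef_rot: [3.142, -0.0, -0.693]
force: [2.7, 0.4, -0.3]
opening: 0.2
finger_force: 1.2
```

The tool is lower but there is little vertical force, so I'll look.

Run:
```python
from h import *
st()
b=vision.snapshot("scene")[145:225,205:295]
cv2.imwrite("pics/c6.png",cv2.convertScaleAbs(cv2.resize(b,None,fx=7.5,fy=7.5,interpolation=cv2.INTER_CUBIC)[:600,:800],alpha=1.3))
```

```text
t7.90 p [566.8  28.1 123.6] tooly -129.7 tilt [180.  -0.] | r 33.8 a 317.4 F [ 2.7  0.4 -0.3] M [ 0.   -0.52 -0.  ] op 0.2 q [-0.9   0.76  1.14  1.88 -0.8   1.05 -1.69]
```

View pics/c6.png

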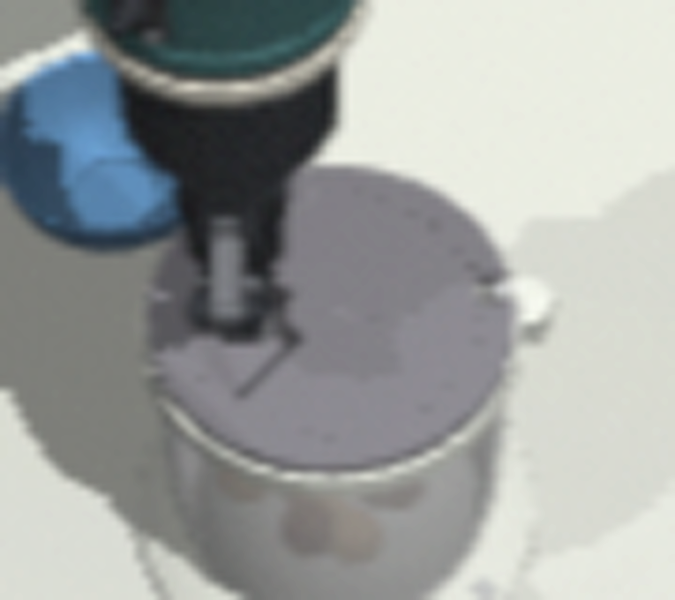

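The lid has gone down: the notch at crop (500,288) sits beside the ear at (533,300), and the collar gap is smaller. Pressing the rest of the way.

carry_out(targets=[0,0,0,-0.2,0,0,0,0,0,0,0,0,0,0])

```text
time_s: 8.2
eef_pos: [566.9, 28.1, 122.0]
eef_rot: [-3.141, 0.0, -0.693]
force: [-0.9, 1.7, 9.5]
opening: -0.0
finger_force: 6.0
```

carry_out(targets=[0,0,0,-0.2,0,0,0,0,0,0,0,0,0,0])

```text
time_s: 8.45
eef_pos: [567.3, 28.4, 121.6]
eef_rot: [-3.139, 0.001, -0.693]
force: [-12.8, 5.6, 43.3]
opening: -0.1
finger_force: 22.4
```

It meets a firm stop at z = 122, which is the seated floor height. Unload, step away from the wall, then go up.

carry_out(targets=[0,0,0,-0.1,0,0,0,0,0,0,0.5,0,0,0,0,0.2,0.23,0.1,0,0,0,0,0,0,0,0,0,0])

```text
time_s: 8.95
eef_pos: [568.7, 30.7, 124.4]
eef_rot: [3.141, 0.0, -0.693]
force: [0.0, 0.4, 0.1]
opening: -0.2
finger_force: 0.0
```

```bash
python3 -c "from h import *;st()"
```

```text
t8.95 p [568.7  30.7 124.4] tooly -129.7 tilt [180.   0.] | r 33.6 a 322.7 F [0.  0.4 0.1] M [-0.01 -0.03  0.  ] op -0.2 q [-0.9   0.76  1.14  1.87 -0.8   1.06 -1.7 ]
```

Free of all contact. Going up and backing off to clear the view.

carry_out(targets=[0,0,0,1.5,0,0,0,0,0,0,3,0,0,0,0,0,0,4,0,0,0,0,0,0,4,0,0,0,0,-4,0,2,0,0,0])

```text
time_s: 9.57
eef_pos: [530.1, 29.4, 272.1]
eef_rot: [3.141, -0.004, -0.694]
force: [-0.9, -0.8, 0.6]
opening: 0.0
finger_force: 0.0
```

carry_out(targets=[0,-4,0,0,0,0,0,0,-4,0,0,0,0,0,0,-4,0,0,0,0,0,0,-2,0,0,0,0,0,0,0,0,0,0,0,0])

```text
time_s: 10.2
eef_pos: [403.9, 30.9, 271.9]
eef_rot: [3.141, 0.008, -0.696]
force: [0.6, 0.7, 0.7]
opening: 0.4
finger_force: 0.0
```

Run:
```python
from h import *
st()
a=vision.snapshot("top")[155:235,222:322];b=vision.snapshot("scene")[145:225,205:305]
f=lambda i:cv2.convertScaleAbs(cv2.resize(i,(400,320),interpolation=cv2.INTER_CUBIC),alpha=1.3)
cv2.imwrite("pics/c7.png",np.hstack([f(a),f(b)]))
```

```text
t10.20 p [403.9  30.9 271.9] tooly -129.9 tilt [180.    0.5] | r 139.6 a 188.3 F [0.6 0.7 0.7] M [-0.01  0.04  0.02] op 0.4 q [-1.37 -0.16  1.14  2.09  0.16  1.13 -2.57]
```

View pics/c7.png

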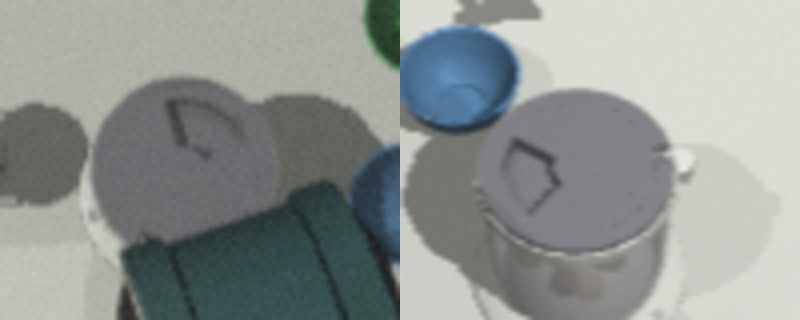

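The lid sits down on the collar, with its notch at crop (665,153) against the ear at (684,163). The bowl looks unmoved and the robot is clear. Handing in.

```bash
python3 -c "from cell import ctrl;print(ctrl.sign_off())"
```

```text
the job is handed in; nothing more can be done
None
```

I turned the lid clockwise until its notch was over the pin, pressed it down about 10 mm to a firm stop, moved the robot clear, and handed the job in at about 10 s; the sign-off returned no verdict.

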